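# Check the orange-capped tubes with the loupe

### The arm

A 6-joint arm with a two-finger parallel gripper is mounted at the origin on the work surface. World frame = base frame: x ahead of the robot, y to its left, z up, the work surface at z = 0. Lengths are in mm, angles in rad, forces in N, time in s.
With the tool pointing down it reaches from about 350 to 975 mm from the base axis. Payload 4.9 kg.
Tool frame: the origin (TCP) lies at the very end of the fingers, on their centre line; the grasp point (between the pads) lies 19 mm behind it (arm.tcp_to_grasp is the distance from the TCP to the grasp point, in mm); z points along the fingers, y is the line along which they close (so a half turn about z gives the same grasp; the last joint's range is limited). The gripper opens to 85 mm and grips with 20 to 120 N. Pads are 22 mm wide; open, the fingers measure 114 mm over their backs; the gripper's body (76 mm by 85 mm) begins 54 mm behind the grasp point. The pads swing forward as they close: fully open they stand 13 mm farther back than shut.
Start: joints at [0.996, 0.053, 1.613, -0, 1.476, -0.119], TCP at [275.1, 561.179, 231.304] pointing down, gripper open.
Joint ranges: [-3.01, 3.01], [-1.01, 2.22], [0.06, 2.58], [-1.02, 4.17], [0.09, 2.62], [-3.14, 3.14]. Speed limits (rad/s): [2.57, 2.57, 3.14, 3.14, 3.14, 3.14].

### API

Orientations are given as a unit quaternion [w, x, y, z].
In Python, from station import arm gives the robot as it stands. The module is installed in compiled form; this text tells all that it offers.
- The arm moves only by the tool step_arm, never from a script. Its argument "commands" is a list of rows, each a list of 3 entries, a list of its own where there are three numbers: the opening, from 0 (shut) to 1 (fully open), then the shift along the tool's x, y, z as a fraction of full scale, then the turn about the tool's z as a fraction of full scale. In form: [[gripper, [x, y, z], yaw], ...]. A call has 1 to 12 rows; each row is the pose to reach, as a shift and turn from the pose commanded when the call began, along the tool's axes at that moment, turning the shorter way round; what a row does not reach only later rows make up. Full scale, the value 1, is 0.1 m for a shift and pi rad for a turn. A row lasts 1/10 s, in which the tool goes at most 50 mm and 8.59 degrees, less where a joint would pass 70% of its speed; a pose out of reach is approached as far as the arm can. A call with a number of a shift or a turn outside -1 to 1 is refused whole. A call with a gripper value outside its range is refused whole. The fingers move at their own pace and stop on an object; "grip_force" is the grip in N (left out, the last holds). Time passes only in rows, so rows that repeat a pose let the fingers close. It gives the time, the measured TCP pose, the force, the opening and the grip force at its end, in the units of the state.
- arm.observe(): the state, without advancing time (a new reading comes with each control period).
- arm.capture(name): name is "scene" or "side" or "wrist"; returns a dict with "pixels" (400x640x3 uint8, red, green, blue), "depth" (400x640 float32, mm along the optical axis (not along the pixel's ray), 0 where there is no reading), "mtx" (3x3 intrinsics, pixels), "R" (3x3) and "t" (3): a world point X has camera coordinates R X + t. Camera axes: x right, y down, z forward; pixel columns grow to the right and rows downward; lengths in mm; the calibration is good to about 2 mm. A picture is of the moment at which its call begins.
- arm.finish_job(): hands the job in; it is judged then, once.
The state is a dict: "t": time; "joints": joint angles; "qd": joint speeds; "joint_efforts": joint torques, N m; "tool_pos": TCP position; "tcp_rot": TCP orientation; "ft_force": force on the tool from outside, world axes, zero at the start; "moment": the same for the moment, N m; "grip_width": finger opening in mm; "finger_force": force on a finger pad.
Only numpy, scipy, OpenCV 4.12 (cv2) and the standard library are available. Lean on these libraries where they do the work, as an engineer would, in place of code of your own. Each camera call takes 0.05 s, during which the arm holds its last target. There are 200 camera calls.

### The job

Before the run starts, the orange-capped tube strip in the cycler's open drawer has to be looked at for bubbles: take the loupe by its handle out of the tray, without touching its glass or disturbing the other things in the tray and on the bench, and hold it level and still with the lens centred over the middle of the orange strip, at the focal height marked by the yellow tape on the cycler. Do not touch the cycler or any of the tubes. Finish while holding the loupe there: do not put it down or let go.

Things in the scene. Friction and masses are not known exactly. Their poses are not given: they have to be found in the camera images.
- loupe: hand magnifier lying flat on the tray floor, 200 mm long, 0.1 to 0.17 kg: lens in a black ring (79 mm across, 12 thick), thin steel neck, straight black handle from x = -60 to -160 mm, 16 mm wide (y), 14 thick, flat-sided. Origin: under the lens centre, on the underside; x from the handle towards the lens, z up. Balances near x = -50 mm: on the handle the lens end is heavy, grip with 60 N or more
- loupe_glass: the glass of the loupe, 69 mm across, inside the ring and part of the loupe; same origin and axes as the loupe. Not to be touched by the fingers.
- loupe_lens (a point): centre of the lens, 6 mm above the loupe's underside; z is the lens's normal
- loupe_grip (a point): middle of the handle's front half, 95 mm behind the lens centre along the loupe's -x, 7 mm above its underside (half the handle's thickness): a good place to grip, from above across the handle
- tray: steel instrument tray, fixed to the bench, 270 (x) by 350 (y) mm, walls 28 mm high and 3 mm thick, floor 3 mm thick. Origin: centre of its underside. The loupe lies in its middle, lens towards the tray's +y end, with at least 25 mm free on either side of the handle
- cycler: white PCR cycler with touch screen, drawer pulled out, all fixed. Origin: on the bench under the middle of the front face; -x leads out along the drawer (roughly world -y), z up. Housing 270 mm wide (y), x 0 to 460, 395 high. Drawer x -216 to 0, 226 wide, top at z 92 (front edge 102). Black sample block in it, 128 by 88 mm, centred at x -100, top at z 100
- strip_orange: strip of eight tubes with orange caps pressed into the block (fixed), 75 mm long in its y (across the drawer), 9 mm wide, standing 12 mm out of the block. Origin: centre of its underside, on the block's top. It may be in any of four positions in the block, 27 mm apart along the drawer
- strip_orange_mid (a point): middle of the orange strip, on the top of its caps
- strip_blue: a like strip with blue caps; same size and origin
- strip_green: a like strip with green caps; same size and origin
- strip_white: a like strip with white caps; same size and origin
- tape_mark (a point): focal-height mark: middle line of the yellow labelling tape (10 mm wide) stuck level on the cycler's front face and round its right-hand corner; this point is its inner end on the front face (cycler's x = 0, y = -25 mm). The loupe is in focus over the tubes when its lens centre is at this height, 45 to 75 mm above the tops of the caps
- pen_blue: marker pen with blue cap in the tray, 136 mm long (its y), 11 mm thick. Bystander. Origin: centre of its underside
- pen_black: marker pen with black cap in the tray, same size. Bystander
- tweezers: steel tweezers in the tray, 121 mm long (its y), 12 mm wide, 6 mm thick. Bystander
- spare_strip: loose white-capped tube strip in the tray, 75 mm long (its y), 12 mm high. Bystander
- rack: empty black tube rack on the bench, 86 by 128 by 30 mm. Bystander
- tip_box: pipette tip box, blue with a clear lid, 85 by 122 by 73 mm. Bystander
- paper_roll: standing roll of paper towel, 116 mm across, 220 mm high. Bystander
- bottle: small bottle with blue cap, 44 mm across, 85 mm high. Bystander
Things that resemble listed ones, but are neither listed nor needed, are in the scene too. Leave any green or purple look-alike of the loupe alone.

How it is judged:
By the outcome, as a careful person would: the job done as asked, in the order asked, and still so for the second after the job is handed in, while the arm keeps its last pose, push and grip.
It also fails if it takes over 40 s, if anything falls off the work surface, if the arm or the gripper's body presses on something with over 40 N, if the wrist force passes 120 N, or if a joint passes its speed limit or range.

## Working session

There is one attempt and no reset: what is moved stays moved. The work goes in short steps, Python scripts to look and compute and a tool call to move; the robot and the scene stay as the last step left them, time stands still between calls to the robot, and variables do not carry over. Pictures are saved under pics/ and viewed, at most 10 in all, crops included, and the job is handed in when it is done.

Besides the shell and the picture viewer there is one more tool, called after ">>>" as name(argument=value, ...), one argument or row to a line, values as JSON. step_arm: Moves the arm, as the interface text tells. Its arguments: {"type":"object","properties":{"commands":{"type":"array"},"grip_force":{"type":"number"}},"required":["commands"]}

```bash
mkdir -p pics; cat > h.py <<'E'
import numpy as np, cv2, pickle
from station import arm
def cap(n,tag):
    c=arm.capture(n); cv2.imwrite(f'pics/{tag}.png',c['pixels'][:,:,::-1]); pickle.dump(c,open(f'pics/{tag}.pkl','wb')); return c
def load(tag): return pickle.load(open(f'pics/{tag}.pkl','rb'))
def plane(c,u,v,z):
    d=c['R'].T@np.linalg.inv(c['mtx'])@np.array([u,v,1.]); o=-c['R'].T@c['t']
    return o+d*(z-o[2])/d[2]
def dep(c,u,v):
    p=np.linalg.inv(c['mtx'])@np.array([u,v,1.])*c['depth'][int(v),int(u)]
    return c['R'].T@(p-c['t'])
def proj(c,X):
    p=c['mtx']@(c['R']@np.array(X,float)+c['t']); return p[:2]/p[2]
E
python3 - <<'E'
from h import *
for n in ['scene','side','wrist']:
    c=cap(n,n+'0'); print(n,-c['R'].T@c['t'],c['R'][2])
print(arm.observe())
E
```

```text
scene [ 888.83939482  648.8250483  1252.58640184] [-0.26103908 -0.49054203 -0.83140069]
side [ 476.72522074  838.64448444 1158.25224185] [ 0.02923622 -0.6294562  -0.77648576]
wrist [210.42764471 594.50237709 371.85161026] [ 0.25324933 -0.12703872 -0.95902343]
{'t': 0.15, 'joints': array([ 9.95998572e-01,  5.32178428e-02,  1.61396889e+00, -3.55373093e-05,
        1.47599614e+00, -1.18981106e-01]), 'qd': array([ 0.0006641 , -0.002033  , -0.00442722, -0.00048699, -0.00174892,
       -0.00025254]), 'joint_efforts': array([ 1.04221173e-03, -3.94243491e+01, -3.70719337e+01, -5.41699899e-05,
        4.67569538e-03, -7.45230437e-06]), 'tool_pos': array([274.85632373, 560.78213082, 230.34340356]), 'tcp_rot': array([-2.53683439e-04,  2.25938709e-01,  9.74141195e-01, -7.53763897e-04]), 'ft_force': array([ 0.52048717, -0.83016432,  0.93779472]), 'moment': array([ 0.02796843, -0.02621014,  0.02951572]), 'finger_force': 0.0, 'grip_width': 85.21118536526791}
```

View pics/scene0.png

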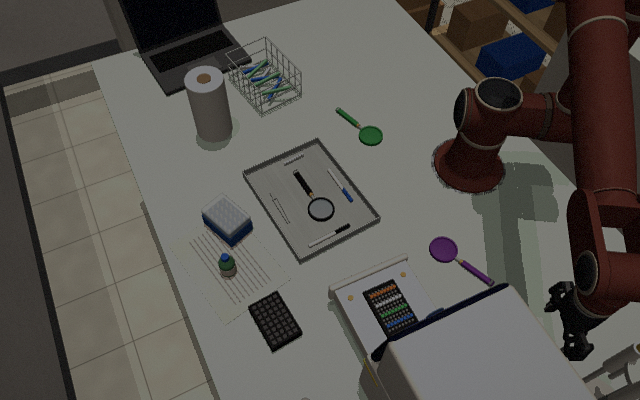

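View pics/side0.png

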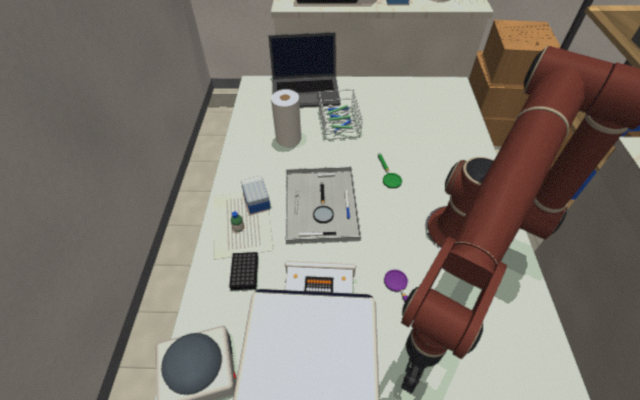

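Scene: the tray holds the black loupe (ring at 320,209; handle at 303,184). The look-alikes are green (371,135) and purple (443,249), both on the bench. The black one in the tray fits. The orange-capped strip is at (382,290), nearest the drawer's front. A yellowish edge, possibly the tape, shows at (365,375). I'll confirm all this in a crop.

```bash
python3 - <<'E'
from h import *
c=load('scene0')
im=c['pixels'][:,:,::-1]
a=cv2.resize(im[160:270,240:390],None,fx=4,fy=4,interpolation=cv2.INTER_CUBIC)[:440,:600]
b=cv2.resize(im[250:400,325:465],None,fx=4,fy=4,interpolation=cv2.INTER_CUBIC)
o=np.zeros((600,800,3),np.uint8)
o[:385,:400]=cv2.resize(im[135:265,240:390],(400,385)); o[:429,400:]=cv2.resize(im[250:400,325:465],(400,429))
cv2.imwrite('pics/crop1.png',o)
for n,u,v in [('ring',320,199),('handle',303,184),('orange',382,290),('block',390,308),('housing top',450,370),('drawerfront',370,272),('trayfloor',290,200),('bench',420,200),('tape?',365,375)]:
    print(n,dep(c,u,v).round(1))
# tray outline
print(c['mtx'])
w=load('wrist0'); print(w['mtx'])
E
```

```text
ring [480.6 -83.4  13.5]
handle [ 503.4 -151.3   19.1]
orange [497.2 277.3 103.6]
block [502.9 325.  100.1]
housing top [569.2 546.7 395.1]
drawerfront [499.  222.2 103.8]
trayfloor [ 559.1 -125.8    3.5]
bench [209.3  45.5   0.9]
tape? [639.7 437.9 115.6]
[[504.75333096   0.         314.40857704]
 [  0.         504.75333096 201.68203724]
 [  0.           0.           1.        ]]
[[322.86725612   0.         316.20862978]
 [  0.         322.86725612 201.09026679]
 [  0.           0.           1.        ]]
```

View pics/crop1.png

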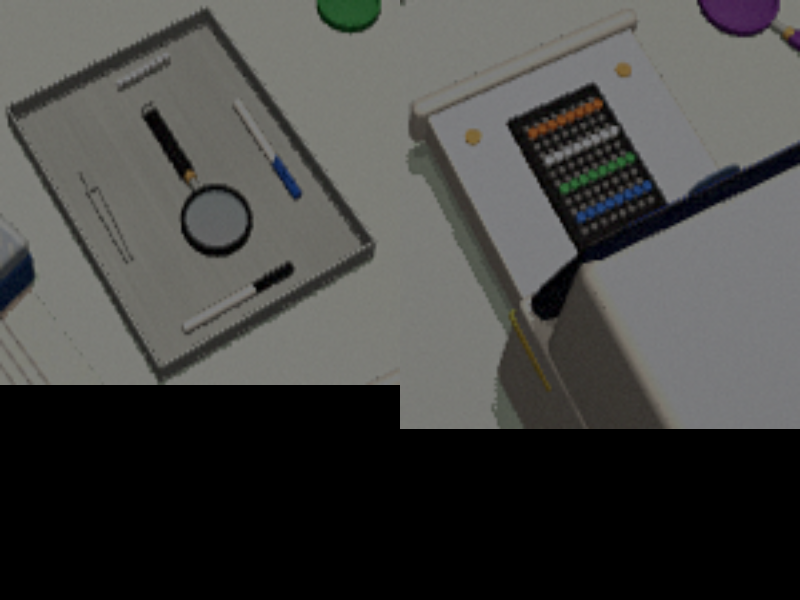

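View pics/wrist0.png

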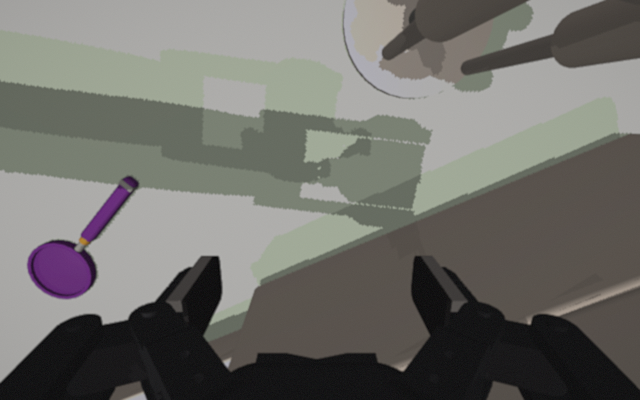

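Crop: the black loupe in the tray has its ring at about (321,209) and handle at (303,183). The strip order from the drawer front is orange, white, green, blue. A yellow tape line runs down the cycler's right side from about (365,360) to (377,386). The wrist view shows only the purple look-alike and the cycler's side.

Next I'll measure.

```bash
python3 - <<'E'
from h import *
c=load('scene0'); hsv=cv2.cvtColor(c['pixels'],cv2.COLOR_RGB2HSV)
H,S,V=[hsv[...,i].astype(int) for i in range(3)]
ym=(H>20)&(H<35)&(S>110); ym[:350]=0; ym[:,:350]=0; ym[:,400:]=0
vs,us=np.nonzero(ym)
P=np.array([dep(c,u,v) for u,v in zip(us,vs)])
for u,v,p in list(zip(us,vs,P.round(0)))[::3]: print(u,v,p)
print('tape med',np.median(P,0))
om=(H>5)&(H<20)&(S>120); om[:275]=0; om[305:]=0; om[:,:362]=0; om[:,402:]=0
cnt=np.argwhere(om)[:,::-1].astype(np.float32)
print('orange n',len(cnt)); Q=np.array([plane(c,u,v,112) for u,v in cnt])[:,:2].astype(np.float32)
print(cv2.minAreaRect(Q), Q.mean(0))
# drawer/tray dark things
dm=(V<50); dm[:165]=0; dm[225:]=0; dm[:,:285]=0; dm[:,340:]=0
n,l,st,ce=cv2.connectedComponentsWithStats(dm.astype(np.uint8)); 
for i in range(1,n):
    if st[i,4]<30: continue
    pts=np.argwhere(l==i)[:,::-1]; z=16 
    Q=np.array([plane(c,u,v,z) for u,v in pts])[:,:2].astype(np.float32); print(st[i],cv2.minAreaRect(Q),Q.mean(0), cv2.minEnclosingCircle(Q))
    zz=[dep(c,u,v)[2] for u,v in pts]; print('z',np.percentile(zz,[10,50,90]))
E
```

```text
364 358 [597. 380.   4.]
364 360 [638. 420. 172.]
365 361 [639. 424. 177.]
364 363 [639. 424. 164.]
365 364 [640. 428. 170.]
366 365 [639. 430. 168.]
367 366 [640. 435. 176.]
368 367 [639. 438. 176.]
367 369 [639. 437. 160.]
368 370 [639. 441. 164.]
369 371 [641. 445. 173.]
370 372 [641. 449. 177.]
371 373 [639. 451. 174.]
370 375 [640. 451. 161.]
372 376 [640. 457. 173.]
373 377 [640. 460. 177.]
372 379 [640. 459. 157.]
373 380 [641. 464. 169.]
375 381 [639. 468. 171.]
375 383 [642. 472. 174.]
376 384 [641. 475. 173.]
376 386 [642. 477. 168.]
tape med [639.90723991 446.30781875 170.87644469]
orange n 106
((487.62811279296875, 294.99444580078125), (109.49674224853516, 49.469398498535156), 9.74707317352295) [500.19305 283.194  ]
[294 172  18  25 142] ((501.3692626953125, -154.86532592773438), (17.641355514526367, 97.04515838623047), 3.2910261154174805) [ 501.77945 -157.63774] ((503.7558898925781, -154.72808837890625), 48.763702392578125)
z [ 8.1884983  16.43418987 20.78096129]
[308 197  27  25 174] ((494.5984802246094, -49.879127502441406), (83.47769165039062, 76.02020263671875), 63.53974151611328) [498.5905   -44.935646] ((496.9800109863281, -50.41703414916992), 42.4187126159668)
z [ 5.47192162 13.0534132  18.18260499]
```

>>> step_arm(
  commands=[
    [1,[-0.48,-0.98,0],0.34],
    [1,[-0.48,-0.98,0],0.34],
    [1,[-0.48,-0.98,0],0.34],
    [1,[-0.48,-0.98,0],0.34],
    [1,[-0.48,-0.98,0],0.34],
    [1,[-0.48,-0.98,0],0.34],
    [1,[-0.48,-0.98,0],0.34],
    [1,[-0.48,-0.98,0],0.34],
    [1,[-0.48,-0.98,0],0.34],
  ],
  grip_force=90,
)

```text
t: 1.05
tool_pos: [275.0, 451.9, 231.0]
tcp_rot: [0.0, 0.689, 0.724, -0.0]
ft_force: [0.3, -0.4, 0.1]
grip_width: 85.5
finger_force: 0.0
```

>>> step_arm(
  commands=[
    [1,[-1,0,0],0],
    [1,[-1,0,0],0],
    [1,[-1,0,0],0],
  ],
)

```text
t: 1.35
tool_pos: [279.4, 348.5, 230.2]
tcp_rot: [0.001, 0.691, 0.723, -0.001]
ft_force: [0.8, 1.0, 0.2]
grip_width: 85.4
finger_force: 0.0
```

>>> step_arm(
  commands=[
    [1,[-1,0.9,-0.5],0],
    [1,[-1,0.9,-0.5],0],
    [1,[-1,0.9,-0.5],0],
    [1,[-1,0.9,-0.5],0],
  ],
)

```text
t: 1.75
tool_pos: [377.9, 254.5, 284.2]
tcp_rot: [0.001, 0.692, 0.722, 0.002]
ft_force: [0.2, 0.3, 0.2]
grip_width: 85.2
finger_force: 0.0
```

>>> step_arm(
  commands=[
    [1,[-0.8,0.9,0],0],
    [1,[-0.8,0.9,0],0],
    [1,[-0.8,0.9,0],0],
    [1,[-0.8,0.9,0],0],
    [1,[-0.8,0.9,0],0],
    [1,[-0.8,0.9,0],0],
  ],
)

```text
t: 2.35
tool_pos: [467.1, 182.0, 281.1]
tcp_rot: [-0.0, 0.69, 0.724, -0.0]
ft_force: [-0.7, -0.2, 0.4]
grip_width: 85.3
finger_force: 0.0
```

```bash
python3 - <<'E'
from h import *
c=cap('wrist','w1'); print(-c['R'].T@c['t'],arm.observe()['tool_pos'])
for X in [(500,280,112),(505,418,170),(570,418,170),(497,-50,9)]: print(X,proj(c,X))
E
```

```text
[463.8478913  255.75224444 422.77075096] [467.10276224 181.96052467 281.23008817]
(500, 280, 112) [357.87688826  79.58320509]
(505, 418, 170) [ 397.30992839 -168.16629414]
(570, 418, 170) [ 502.95515358 -161.45135886]
(497, -50, 9) [328.39275052 319.1127958 ]
```

View pics/w1.png

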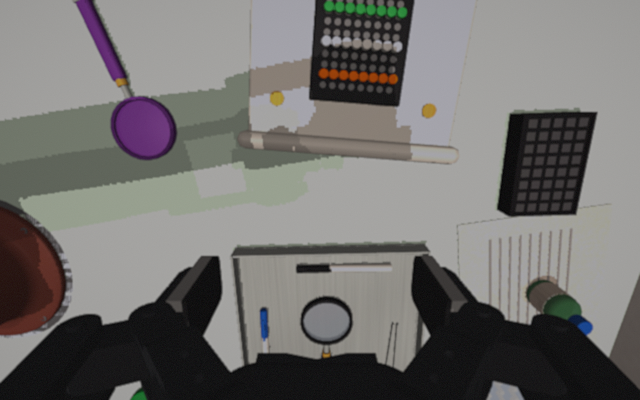

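Wrist view: the orange strip runs from (323,73) to (393,79), nearest the drawer front. The loupe ring is at (326,320) in the tray, with clear space around it. Next I'll turn a quarter so the wrist camera can see the tape on the front face.

>>> step_arm(
  commands=[
    [1,[0.76,0.47,0.6],0.5],
    [1,[0.76,0.47,0.6],0.5],
    [1,[0.76,0.47,0.6],0.5],
    [1,[0.76,0.47,0.6],0.5],
    [1,[0.76,0.47,0.6],0.5],
    [1,[0.76,0.47,0.6],0.5],
    [1,[0.76,0.47,0.6],0.5],
    [1,[0.76,0.47,0.6],0.5],
    [1,[0.76,0.47,0.6],0.5],
    [1,[0.76,0.47,0.6],0.5],
    [1,[0.76,0.47,0.6],0.5],
    [1,[0.76,0.47,0.6],0.5],
  ],
)

```text
t: 3.6
tool_pos: [510.5, 259.9, 221.6]
tcp_rot: [-0.0, 1.0, 0.025, 0.0]
ft_force: [0.3, 0.3, -0.7]
grip_width: 85.4
finger_force: 0.0
```

```bash
python3 - <<'E'
from h import *
c=cap('wrist','w2'); print(-c['R'].T@c['t'],arm.observe()['tool_pos'])
for X in [(500,280,112),(530,418,170),(640,418,170)]: print(X,proj(c,X))
def seg(c,lo,hi,s=120,v=60):
    h=cv2.cvtColor(c['pixels'],cv2.COLOR_RGB2HSV); return cv2.inRange(h,(lo,s,v),(hi,255,255))
for t in ['w1','w2']:
    c=load(t)
    for nm,lo,hi in [('or',3,18),('yel',20,35)]:
        n,l,st,ce=cv2.connectedComponentsWithStats(cv2.dilate(seg(c,lo,hi),np.ones((5,5),np.uint8)))
        for i in range(1,n):
            if st[i,4]>100: print(t,nm,st[i],ce[i])
E
```

```text
[582.69915262 265.24058036 363.20863772] [510.64076295 259.79098673 221.49872455]
(500, 280, 112) [292.9362008  209.96595495]
(530, 418, 170) [ 62.84551179 182.18512235]
(640, 418, 170) [ 26.1299263  -25.29058173]
w1 or [ 316   66   85   21 1236] [357.86084142  75.87216828]
w1 or [114  76  16  12 163] [121.41717791  81.54601227]
w1 or [   0  230   64  107 3511] [ 36.66904016 284.82853888]
w1 or [320 350  12  10 110] [325.43636364 354.73636364]
w1 yel [268  90  18  17 263] [276.45247148  97.92015209]
w1 yel [421 102  16  17 241] [428.34439834 110.1659751 ]
w2 or [316 110  14  18 171] [321.74853801 119.25146199]
w2 or [ 280  163   20   89 1339] [289.24570575 207.034354  ]
w2 or [304 273  18  16 254] [312.32283465 280.40551181]
w2 yel [  20    0   48  187 3907] [44.05374968 90.46711031]
w2 yel [319 107  18  20 281] [327.83274021 115.90747331]
```

View pics/w2.png

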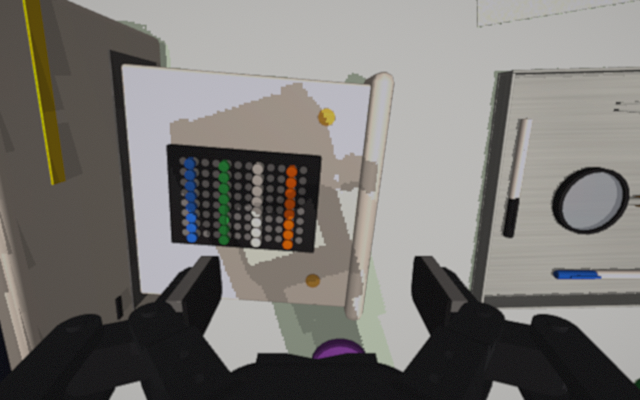

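The w2 view shows the tape clearly, with its inner end at (57,183). The orange strip is at (290,207). The loupe's ring is at (590,200).

```bash
python3 - <<'E'
from h import *
def seg(c,lo,hi,s=120,v=60):
    h=cv2.cvtColor(c['pixels'],cv2.COLOR_RGB2HSV); return cv2.inRange(h,(lo,s,v),(hi,255,255))
for t,b in [('w1',(316,66,85,21)),('w2',(280,163,20,89))]:
    c=load(t); m=seg(c,3,18); x,y,w,h=b; k=np.zeros_like(m); k[y:y+h,x:x+w]=m[y:y+h,x:x+w]
    q=np.argwhere(k)[:,::-1]; Q=np.array([plane(c,u,v,110) for u,v in q])[:,:2].astype(np.float32)
    print(t,'orange',cv2.minAreaRect(Q),Q.mean(0), 'z',np.median([dep(c,u,v)[2] for u,v in q]))
c=load('w2'); m=seg(c,20,35); m[:,90:]=0
q=np.argwhere(m)[:,::-1]; P=np.array([dep(c,u,v) for u,v in q]); ok=abs(P[:,1]-np.median(P[:,1]))<30; 
print('tape depth',np.median(P,0),P.min(0),P.max(0), np.percentile(P[:,2],[2,50,98]))
# front-plane fit from the tape depths, then rays of the mask edges on that plane
A=np.c_[P[ok][:,0],np.ones(ok.sum())]; co=np.linalg.lstsq(A,P[ok][:,1],rcond=None)[0]; print('front y=',co, 'at 505',co@[505,1])
nn=np.array([-co[0],1,0]); o=-c['R'].T@c['t']; Ki=np.linalg.inv(c['mtx'])
def hit(u,v,off=co[1]):
    d=c['R'].T@Ki@np.array([u,v,1.]); return o+d*(off-nn@o)/(nn@d)
for v in [20,60,100,140,170]:
    us=np.nonzero(m[v])[0]; a,b=hit(us.min()-.5,v),hit(us.max()+.5,v); print(v,us.min(),us.max(),a.round(1),b.round(1),((a+b)/2).round(1))
# ring + handle
for t,(u0,v0) in [('w1',(326,320)),('w2',(590,200))]:
    c=load(t); g=cv2.cvtColor(c['pixels'],cv2.COLOR_RGB2GRAY)
    m=(g<50).astype(np.uint8); r=45; k=np.zeros_like(m); k[v0-r:v0+r,u0-r:u0+r]=m[v0-r:v0+r,u0-r:u0+r]
    n,l,st,ce=cv2.connectedComponentsWithStats(k)
    for i in range(1,n):
        if st[i,4]>150:
            Q=np.array([plane(c,u,v,15) for v,u in np.argwhere(l==i)])[:,:2].astype(np.float32)
            h=cv2.convexHull(Q); print(t,'ring',st[i],cv2.minEnclosingCircle(Q), cv2.fitEllipse(h))
E
```

```text
w1 orange ((500.0950927734375, 283.25262451171875), (9.336114883422852, 72.99149322509766), 87.98937225341797) [500.0204  283.29843] z 110.66169505364843
w2 orange ((500.3572692871094, 283.1715393066406), (9.613104820251465, 73.03047180175781), 88.0686264038086) [501.2522  283.24707] z 110.74638929259328
tape depth [584.39917781 420.28636351 169.04750986] [528.98928149 265.24058036 161.34088297] [630.71012017 423.74001152 363.20863772] [163.04649133 169.04750986 173.89278755]
front y= [-2.79761074e-02  4.36617864e+02] at 505 422.48992926521197
20 25 42 [617.9 419.3 174.7] [620.7 419.3 162.6] [619.3 419.3 168.6]
60 32 47 [598.6 419.9 174.3] [600.  419.8 163.2] [599.3 419.9 168.7]
100 38 53 [578.  420.4 174.5] [578.1 420.4 163. ] [578.  420.4 168.8]
140 44 59 [555.9 421.1 174.8] [554.7 421.1 162.9] [555.3 421.1 168.8]
170 49 63 [538.3 421.6 174.6] [536.1 421.6 163.2] [537.2 421.6 168.9]
w1 ring [301 297  51  48 484] ((494.2947082519531, -48.839569091796875), 41.14520263671875) ((493.4111022949219, -48.61549758911133), (75.57403564453125, 82.31954193115234), 3.3516504764556885)
w1 ring [281 354  90  11 821] ((496.5964050292969, -119.74968719482422), 69.28443908691406) ((495.3780517578125, -117.99165344238281), (27.432767868041992, 167.49453735351562), 92.70282745361328)
w2 ring [ 552  168   77   66 1133] ((495.6546936035156, -47.72502517700195), 42.22332763671875) ((495.29644775390625, -47.815853118896484), (76.12010192871094, 84.6758041381836), 168.07601928710938)
```

Measured: tape z is 168.8 (56.8 above the cap tops, within 45–75). Orange mid is (500.2, 283.2), which matches the two views and the cycler geometry. The lens is near (495.5, −48.5). I'll move above the handle.

>>> step_arm(
  commands=[
    [1,[-0.1,1,0],-0.5],
    [1,[-0.1,1,0],-0.5],
    [1,[-0.1,1,0],-0.5],
    [1,[-0.1,1,0],-0.5],
    [1,[-0.1,1,0],-0.5],
    [1,[-0.1,1,0],-0.5],
    [1,[-0.1,1,0],-0.5],
    [1,[-0.1,1,0],-0.5],
    [1,[-0.1,1,0],-0.5],
    [1,[-0.1,1,0],-0.5],
    [1,[-0.1,1,0],-0.5],
  ],
)

```text
t: 4.75
tool_pos: [505.7, 159.1, 221.4]
tcp_rot: [0.0, 0.688, 0.726, 0.0]
ft_force: [-0.5, -0.5, -0.3]
grip_width: 85.4
finger_force: 0.0
```

>>> step_arm(
  commands=[
    [1,[-1,0,0],0],
    [1,[-1,0,0],0],
    [1,[-1,0,0],0],
  ],
)

```text
t: 5.05
tool_pos: [510.8, 54.9, 221.5]
tcp_rot: [0.001, 0.692, 0.722, -0.0]
ft_force: [0.0, 0.6, 0.1]
grip_width: 85.6
finger_force: 0.0
```

>>> step_arm(
  commands=[
    [1,[-1,0,0],0],
    [1,[-1,0,0],0],
    [1,[-1,0,0],0],
  ],
)

```text
t: 5.35
tool_pos: [515.5, -44.8, 221.6]
tcp_rot: [0.001, 0.692, 0.722, -0.0]
ft_force: [0.1, 0.2, -0.3]
grip_width: 85.5
finger_force: 0.0
```

>>> step_arm(
  commands=[
    [1,[-1,0,0.5],0],
    [1,[-1,0,0.5],0],
    [1,[-1,0,0.5],0],
    [1,[-1,0,0.5],0],
    [1,[-1,0,0.5],0],
  ],
)

```text
t: 5.85
tool_pos: [520.6, -139.7, 171.9]
tcp_rot: [0.0, 0.69, 0.724, 0.001]
ft_force: [1.0, -0.4, -0.2]
grip_width: 85.7
finger_force: 0.0
```

```bash
python3 - <<'E'
from h import *
c=cap('wrist','w3'); print(-c['R'].T@c['t'],arm.observe()['tool_pos'],arm.observe()['tcp_rot'])
for X in [(495.5,-48.5,15),(500.8,-143.4,17),(504,-190,17)]: print(X,proj(c,X))
E
```

```text
[517.2145361  -65.95528908 313.61879042] [ 520.82201426 -139.57024269  172.37609805] [5.02504760e-04 6.89603899e-01 7.24186347e-01 5.86605672e-04]
(495.5, -48.5, 15) [292.17200275  83.38344978]
(500.8, -143.4, 17) [294.81320056 189.7327156 ]
(504, -190, 17) [296.621179   235.47208898]
```

View pics/w3.png

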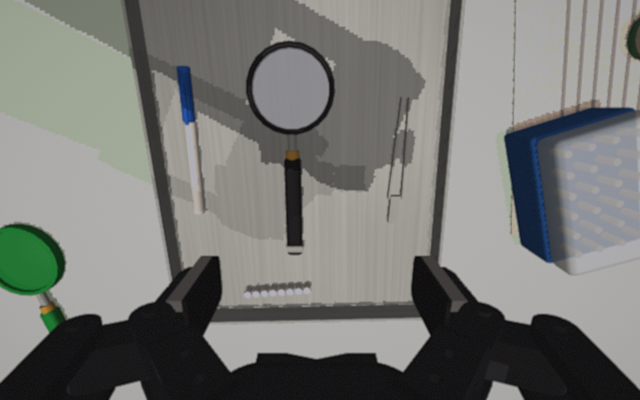

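The w3 view shows the loupe's ring centred at (291,88) and the handle running from (292,155) to (295,250). Both sides of the handle are clear.

```bash
python3 - <<'E'
from h import *
c=load('w3'); g=cv2.cvtColor(c['pixels'],cv2.COLOR_RGB2GRAY); m=(g<50).astype(np.uint8)
def part(b,z):
    x,y,x2,y2=b; q=np.argwhere(m[y:y2,x:x2])[:,::-1]+[x,y]; return np.array([plane(c,u,v,z) for u,v in q])[:,:2].astype(np.float32)
R=part((240,38,342,138),15); 
print('ring',cv2.minEnclosingCircle(R),cv2.fitEllipse(cv2.convexHull(R)))
Hn=part((280,158,308,245),16); r=cv2.minAreaRect(Hn); d=cv2.fitLine(Hn,cv2.DIST_L2,0,.01,.01).ravel(); print('handle',r,Hn.mean(0),d, Hn[:,1].min(),Hn[:,1].max())
lens=np.array(cv2.minEnclosingCircle(R)[0]); ax=d[:2]*np.sign(d[1]); print('angle',np.degrees(np.arctan2(-ax[0],ax[1])), 'from lens', lens-Hn.mean(0))
E
```

```text
ring ((493.6662292480469, -53.628761291503906), 38.550167083740234) ((493.6285095214844, -53.596641540527344), (76.04483795166016, 76.74286651611328), 158.63388061523438)
handle ((499.8046569824219, -156.68966674804688), (15.07174301147461, 86.35030364990234), 3.655113458633423) [ 499.65466 -155.16699] [ 5.4727215e-02 -9.9850136e-01  4.9965524e+02 -1.5516692e+02] -200.02568 -113.19171
angle 3.1372056 from lens [ -5.98843384 101.5382309 ]
```

>>> step_arm(
  commands=[
    [0.45,[-0.08,-0.22,0.45],0],
    [0.45,[-0.08,-0.22,0.9],0],
    [0.45,[-0.08,-0.22,0.9],0],
    [0.45,[-0.08,-0.22,0.9],0],
    [0.45,[-0.08,-0.22,0.9],0],
  ],
)

```text
t: 6.4
tool_pos: [501.0, -150.3, 84.8]
tcp_rot: [0.003, 0.69, 0.724, 0.001]
ft_force: [0.6, 0.2, 1.1]
grip_width: 38.3
finger_force: 0.0
```

```bash
python3 - <<'E'
from h import *
c=cap('wrist','w4'); s=arm.observe(); print(s['tool_pos'],s['grip_width'])
g=cv2.cvtColor(c['pixels'],cv2.COLOR_RGB2GRAY); a=s['tool_pos']
for X in [(493.7,-53.6,15),(498.9,-148.5,17)]: print(proj(c,X))
E
```

```text
[ 501.08547897 -150.5910692    84.93281113] 38.36012608754273
[311.04894094  65.35391462]
[312.4519703  214.64276532]
```

View pics/w4.png

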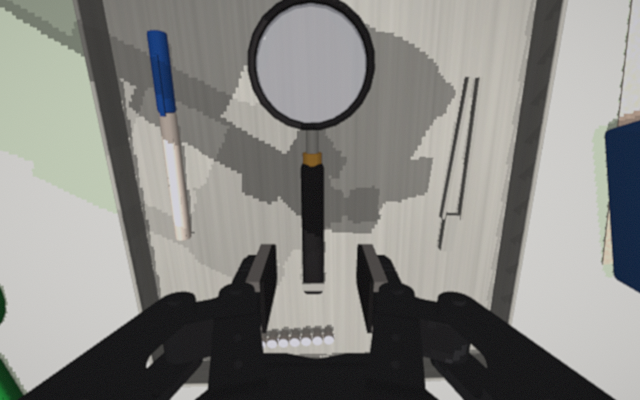

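The w4 view shows the handle at column 313, between the pads (about 265 to 365). The neighbours are clear. I'll descend.

>>> step_arm(
  commands=[
    [0.45,[0.01,-0.02,0.4],0],
    [0.45,[0.01,-0.02,0.65],0],
    [0.45,[0.01,-0.02,0.74],0],
    [0.45,[0.01,-0.02,0.78],0],
    [0.45,[0.01,-0.02,0.78],0],
    [0.45,[0.01,-0.02,0.78],0],
  ],
)

```text
t: 7.05
tool_pos: [498.0, -149.9, 5.2]
tcp_rot: [0.002, 0.69, 0.724, 0.001]
ft_force: [0.0, -0.6, 0.5]
grip_width: 38.3
finger_force: 0.0
```

>>> step_arm(
  commands=[
    [0.3,[0,0,0],0],
    [0.2,[0,0,0],0],
    [0.1,[0,0,0],0],
    [0,[0,0,0],0],
    [0,[0,0,0],0],
    [0,[0,0,0],0],
    [0,[0,0,0],0],
    [0,[0,0,0],0],
  ],
  grip_force=100,
)

```text
t: 7.85
tool_pos: [497.6, -149.7, 4.9]
tcp_rot: [0.001, 0.69, 0.723, 0.0]
ft_force: [-0.6, 1.8, 6.4]
grip_width: 13.4
finger_force: 99.4
```

>>> step_arm(
  commands=[
    [0,[0,0,-0.02],0],
    [0,[0,0,-0.05],0],
    [0,[0,0,-0.1],0],
    [0,[0,0,-0.2],0],
    [0,[0,0,-0.3],0],
    [0,[0,0,-0.45],0],
    [0,[0,0,-0.6],0],
    [0,[0,0,-0.75],0],
    [0,[0,0,-0.85],0],
    [0,[0,0,-0.9],0],
    [0,[0,0,-0.9],0],
  ],
)

```text
t: 8.95
tool_pos: [497.0, -149.5, 94.4]
tcp_rot: [0.001, 0.69, 0.723, 0.0]
ft_force: [0.7, -0.3, -1.8]
grip_width: 12.8
finger_force: 98.4
```

```bash
python3 - <<'E'
from h import *
c=cap('wrist','w5'); s=arm.observe(); print(s['tool_pos'],s['tcp_rot'],s['grip_width'],s['finger_force'],s['moment'],s['ft_force'])
P=lambda u,v:dep(c,u,v).round(1)
g=cv2.cvtColor(c['pixels'],cv2.COLOR_RGB2GRAY)
print(P(312,60))
E
```

```text
[ 496.45188692 -149.2240099    93.43263184] [8.83061362e-05 6.90367185e-01 7.23459149e-01 3.22752952e-05] 13.045200402100251 98.42192888259888 [-0.07566017 -0.05436219 -0.01154669] [ 0.42121291 -0.0793769  -2.03745057]
[491.3 -59.1 101.8]
```

View pics/w5.png

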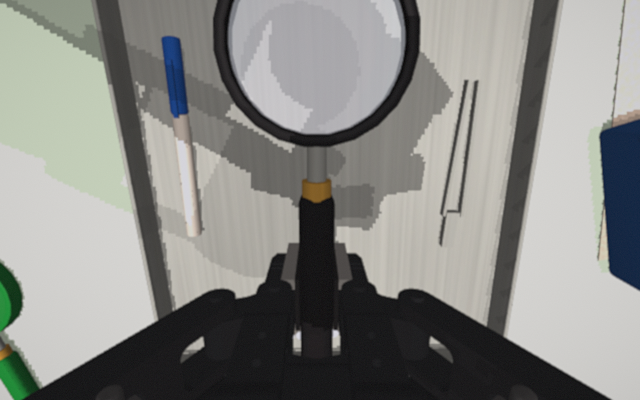

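The w5 view shows the loupe held and lifted, with the handle between the pads and the ring in front. Now I'll check tilt from depth.

```bash
cat > ring.py <<'E'
from h import *
def ring(c,s,zr=None):
    g=cv2.cvtColor(c['pixels'],cv2.COLOR_RGB2GRAY); m=(g<55); m[150:]=0; m[:,:195]=0; m[:,440:]=0
    q=np.argwhere(m)[:,::-1]; P=np.array([dep(c,u,v) for u,v in q])
    zt=s['tool_pos'][2]; k=abs(P[:,2]-zt-8)<22; P=P[k]; q=q[k]
    A=np.c_[P[:,:2],np.ones(len(P))]
    for _ in range(4):
        co=np.linalg.lstsq(A,P[:,2],rcond=None)[0]; e=P[:,2]-A@co; kk=abs(e)<max(2,2*e.std()); P,A,q=P[kk],A[kk],q[kk]
    n=np.array([-co[0],-co[1],1])/np.linalg.norm([co[0],co[1],1])
    # circle by algebraic LSQ on all ring pixels projected to the plane
    Z=np.median(P[:,2])
    B=np.c_[2*P[:,:2],np.ones(len(P))]; r=np.linalg.lstsq(B,(P[:,:2]**2).sum(1),rcond=None)[0]
    x,y=r[:2]; rad=np.sqrt(r[2]+x*x+y*y)
    print('n',len(P),'tilt deg x,y',np.degrees(co[:2]).round(2),'resid',e.std().round(2),'circle',x.round(1),y.round(1),rad.round(1),'z top at centre',(co@[x,y,1]).round(1))
    return q
E
python3 - <<'E'
from ring import *
s=arm.observe(); c=load('w5'); ring(c,s)
gl=[dep(c,u,v) for u in range(250,390,10) for v in range(5,100,5)]; gl=np.array(gl); gl=gl[abs(gl[:,2]-100)<15]; A=np.c_[gl[:,:2],np.ones(len(gl))]
co=np.linalg.lstsq(A,gl[:,2],rcond=None)[0]; print('glass',len(gl),np.degrees(co[:2]),gl.mean(0), co@[491,-54,1])
# handle top
hp=np.array([dep(c,317,v) for v in range(200,240,4)]); print(hp.round(1))
E
```

```text
n 4515 tilt deg x,y [-0.04 -0.47] resid 0.73 circle 492.7 -53.4 36.1 z top at centre 103.0
glass 266 [0.23837626 0.57204456] [492.33193781 -55.59895598 101.02172971] 101.03215232702031
[[ 495.9 -113.9  105.1]
 [ 496.  -116.   103.9]
 [ 496.1 -117.7  104.3]
 [ 496.2 -119.3  104.9]
 [ 496.2 -120.6  106.4]
 [ 496.4 -123.   104.8]
 [ 493.6  -75.5  236. ]
 [ 496.5 -126.3  105.7]
 [ 496.6 -128.   106.1]
 [ 496.7 -130.1  105.5]]
```

Held level to within 0.5°. I'll raise it, then carry it gently.

>>> step_arm(
  commands=[
    [0,[0,0,-0.1],0],
    [0,[0,0,-0.25],0],
    [0,[0,0,-0.45],0],
    [0,[0,0,-0.62],0],
    [0,[0,0,-0.74],0],
    [0,[0,0,-0.8],0],
    [0,[0,0,-0.8],0],
  ],
)

```text
t: 9.7
tool_pos: [497.0, -149.5, 174.5]
tcp_rot: [0.001, 0.69, 0.723, 0.0]
ft_force: [-0.2, -0.6, -1.4]
grip_width: 13.2
finger_force: 98.4
```

>>> step_arm(
  commands=[
    [0,[0.05,0,0],0],
    [0,[0.15,0.01,0],0],
    [0,[0.3,0.02,0],0],
    [0,[0.45,0.03,0],0],
    [0,[0.6,0.04,0],0],
    [0,[0.75,0.05,0],0],
    [0,[0.88,0.06,0],0],
    [0,[1,0.07,0],0],
  ],
)

```text
t: 10.5
tool_pos: [498.8, -47.6, 173.4]
tcp_rot: [0.0, 0.69, 0.724, 0.0]
ft_force: [-0.2, -0.6, -1.4]
grip_width: 13.3
finger_force: 98.4
```

>>> step_arm(
  commands=[
    [0,[0.12,0.01,0],0],
    [0,[0.27,0.02,0],0],
    [0,[0.42,0.03,0],0],
    [0,[0.57,0.04,0],0],
    [0,[0.72,0.05,0],0],
    [0,[0.87,0.06,0],0],
    [0,[1,0.07,0],0],
  ],
)

```text
t: 11.2
tool_pos: [501.0, 52.5, 173.3]
tcp_rot: [-0.0, 0.69, 0.724, 0.0]
ft_force: [-0.7, 0.2, -1.6]
grip_width: 13.4
finger_force: 98.4
```

>>> step_arm(
  commands=[
    [0,[0.12,0.01,0],0],
    [0,[0.27,0.02,0],0],
    [0,[0.42,0.03,0],0],
    [0,[0.57,0.04,0],0],
    [0,[0.72,0.05,0],0],
    [0,[0.84,0.06,0],0],
    [0,[0.92,0.07,0],0],
    [0,[0.97,0.07,0],0],
    [0,[1,0.07,0],0],
  ],
)

```text
t: 12.1
tool_pos: [503.4, 151.8, 173.3]
tcp_rot: [0.0, 0.69, 0.724, -0.0]
ft_force: [0.6, -0.3, -1.6]
grip_width: 12.9
finger_force: 98.4
```

>>> step_arm(
  commands=[
    [0,[0.05,0,0],0],
    [0,[0.15,0.01,0.02],0],
    [0,[0.25,0.02,0.04],0],
    [0,[0.32,0.02,0.06],0],
    [0,[0.35,0.025,0.08],0],
    [0,[0.355,0.025,0.085],0],
    [0,[0.355,0.025,0.085],0],
    [0,[0.355,0.025,0.085],0],
    [0,[0.355,0.025,0.085],0],
  ],
)

```text
t: 13.0
tool_pos: [504.3, 186.8, 164.9]
tcp_rot: [0.0, 0.691, 0.723, 0.0]
ft_force: [0.3, -0.2, -2.3]
grip_width: 12.9
finger_force: 98.4
```

```bash
python3 - <<'E'
from ring import *
c=cap('wrist','w6'); s=arm.observe(); print([arm.observe()['tool_pos'].round(1) for _ in range(2)],s['tcp_rot'],s['grip_width']); ring(c,s)
gl=np.array([dep(c,u,v) for u in range(250,390,10) for v in range(5,100,5)]); gl=gl[abs(gl[:,2]-170)<15]; A=np.c_[gl[:,:2],np.ones(len(gl))]
co=np.linalg.lstsq(A,gl[:,2],rcond=None)[0]; print('glass',len(gl),np.degrees(co[:2]),gl.mean(0))
d=cap('scene','s6')
for X in [(500.2,283.2,168.8),(500.2,283.2,112)]: print(proj(c,X),proj(d,X))
im=np.zeros((400,800,3),np.uint8); im[:,:400]=c['pixels'][:250,190:440,::-1].repeat(1,0)[:250].copy() if 0 else cv2.resize(c['pixels'][:250,190:440,::-1],(400,400)); im[:,400:]=cv2.resize(d['pixels'][220:360,300:440,::-1],(400,400),interpolation=cv2.INTER_CUBIC)
cv2.imwrite('pics/crop6.png',im)
E
```

```text
[array([504.4, 186.8, 165. ]), array([504.4, 186.8, 165. ])] [1.08852915e-04 6.90501514e-01 7.23330930e-01 1.13138706e-04] 13.137702308807269
n 4529 tilt deg x,y [-0.12 -0.4 ] resid 0.74 circle 500.2 282.8 36.1 z top at centre 173.6
glass 265 [0.00515414 0.53909103] [499.65253628 280.59813315 171.71405918]
[316.53936666  44.739332  ] [385.67221217 281.20054129]
[316.458376    63.04755775] [382.6199228  291.10325942]
```

View pics/crop6.png

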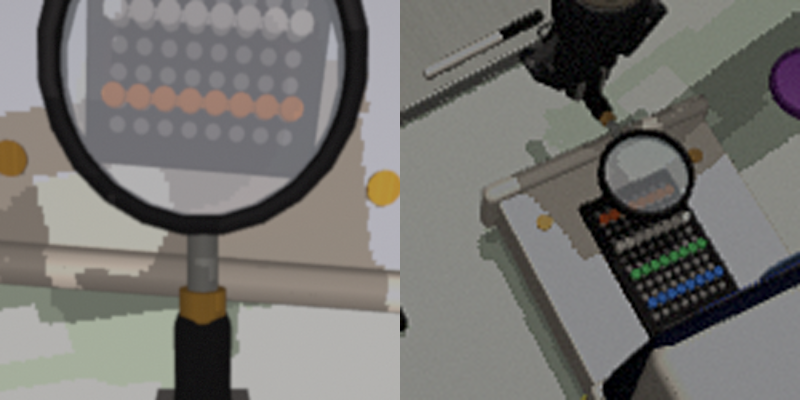

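The crop shows the lens over the orange strip. In the scene view the ring centre is at (386,280), against a predicted (385.7,281.2). The measured lens is at about (500.2, 282.8, 168.5), against a target of (500.2, 283.2, 168.8). It's level and still, so I'm handing in.

```bash
python3 -c "
from station import arm
print(arm.finish_job())"
```

```text
the job is handed in; nothing more can be done
None
```

The job is handed in with the loupe held still by its handle, level to about 0.5°, lens centred within about 1 mm over the middle of the orange strip and within about 1 mm of the tape-mark height (168.8 mm); no contact with the glass, cycler, tubes or other items was seen.

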